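# Clear the jewellery box and take out the bangle

## Task

Unstack the three cream jars from the glass lid of the jewellery box, keeping them upright and letting none fall, and stand each fully down in the round well of its own size: smallest jar in the smallest well, largest in the largest. Then swing the lid back past upright so that it stays open by itself, lift out the bangle and put it over the post of the bracelet stand, lying flat on the base. Leave the lid open and the jars in their wells.

Things in the scene. Friction and masses are not known exactly. Their poses are not given: they have to be found in the camera images.
- jar_small: the smallest of three round cream jars, white glass with a black, silver-edged screw cap, 34 mm across and 40 mm high all over (cap as wide as the jar, flat top and foot); loose; at the start it is the top one of the stack on the glass lid. Origin: centre of its underside, z up.
- jar_medium: the middle-sized of three round cream jars, white glass with a black, silver-edged screw cap, 47 mm across and 44 mm high all over (cap as wide as the jar, flat top and foot); loose; at the start it is the middle one of the stack on the glass lid. Origin: centre of its underside, z up.
- jar_large: the largest of three round cream jars, white glass with a black, silver-edged screw cap, 62 mm across and 50 mm high all over (cap as wide as the jar, flat top and foot); loose; at the start it is the bottom one of the stack on the glass lid. Origin: centre of its underside, z up.
- tray_small: the organiser tray for the smallest jar: a fixed square grey printed tray, 90 x 90 x 10 mm, with the smallest round well of the three in its top, 50 mm across and 6 mm deep (its floor is 4 mm above the table). Origin: centre of its underside, z up.
- tray_medium: the organiser tray for the middle-sized jar: a fixed square grey printed tray, 90 x 90 x 10 mm, with the middle-sized round well of the three in its top, 63 mm across and 6 mm deep (its floor is 4 mm above the table). Origin: centre of its underside, z up.
- tray_large: the organiser tray for the largest jar: a fixed square grey printed tray, 90 x 90 x 10 mm, with the largest round well of the three in its top, 78 mm across and 6 mm deep (its floor is 4 mm above the table). Origin: centre of its underside, z up.
- bangle: a gold-coloured metal bangle (plain ring), 68 mm outside, 52 mm inside, 16 mm high; loose; lies flat in the jewellery box on its grey inner floor, seen through the glass lid, in the half of the box that the jars do not stand over. Origin: centre of its underside, z along the ring's axis, up.
- stand: the bracelet stand: fixed, a round wooden base 90 mm across and 12 mm high with an upright post in its middle, 16 mm across with a round top, whose tip is 60 mm above the table. Origin: centre of its underside, z up.
- lid (a joint): angle of the box's glass lid: 0 shut, 1.57 upright, stop 1.90; turns freely, falls shut if left below 1.5, past 1.65 falls back and stays open. Fixed wooden box 180 deep (front to back) x 280 mm wide, walls 10 mm, rim 70, inner floor 35, shut lid's flat top 80 mm above the table. Lid: size of the box, 10 mm thick, 0.35 kg, hinged along the box's rear top edge, away from the robot.
- lid_knob (a point): brass knob on the lid, middle of its front edge; point on its axis 18 mm above the lid's top. Stem 12 mm across, 10 high; head on it 18 mm across, 16 high. The frame turns with the lid; shut: z up, x straight back over the box, y left. Hinge line: 168 mm from the point along its x, 28 mm below it (-z), parallel to its y. The box's middle is 78 mm along its x.
Things that resemble listed ones, but are neither listed nor needed, are in the scene too. Leave any purple look-alike of the jar_large alone.

How it is judged:
By the outcome, as a careful person would: the job done as asked, in the order asked, and still so for the second after the job is handed in, with the robot touching nothing.
It also fails if it takes over 136 s, if anything falls off the work surface, if the arm or the gripper's body presses on something with over 40 N, if the wrist force passes 120 N, or if a joint passes its speed limit or range.

## Robot

A 7-joint arm with a two-finger parallel gripper is mounted at the origin on the work surface. World frame = base frame: x ahead of the robot, y to its left, z up, the work surface at z = 0. Lengths are in m, angles in rad, forces in N, time in s.
With the tool pointing down it reaches from about 0.4 to 0.9 m from the base axis. Payload 5.6 kg.
Tool frame: the origin (TCP) lies between the finger pads; the fingertips stand 22 mm ahead of it and the grasp point (between the pads) lies 3 mm ahead of it; z points along the fingers, y is the line along which they close (so a half turn about z gives the same grasp; the last joint's range is limited). The gripper opens to 92 mm and grips with 3 to 60 N. Pads are 20 mm wide; open, the fingers measure 128 mm over their backs; the gripper's body (75 mm by 189 mm) begins 69 mm behind the grasp point.
Start: joints at [1.099, 0.468, -0.012, 1.603, 0.006, 1.071, -0.056], TCP at [0.27, -0.591, 0.237] pointing down, gripper open.
Joint ranges: [-2.53, 2.53], [-0.31, 2.02], [-1.57, 1.55], [0.28, 2.44], [-1.29, 4.43], [0.15, 1.84], [-2.92, 2.92]. Speed limits (rad/s): [2.57, 2.57, 3.14, 3.14, 3.14, 3.14, 3.14].

## Interface

Orientations are given as [roll, pitch, yaw] about the fixed x, y, z axes, in that order (R = Rz(yaw) Ry(pitch) Rx(roll)).
In Python, from cell import ctrl gives the robot as it stands. The module is installed in compiled form; this text tells all that it offers.
- The arm moves only by the shell command python3 -m pendant 'ROWS' [OPENING] [FORCE]. ROWS is JSON, a list that holds one entry, the list of rows, each a list of 4 numbers: the shift along the tool's x, y, z in cm, then the turn about the tool's z in rad. A call has exactly 8 rows; each row shifts and turns the commanded pose from where the row before left it, along the tool's axes as they then stand; what a row does not reach is not made up. A row lasts 1/8 s, in which the tool goes at most 62.5 mm and 10.7 degrees, less where a joint would pass 70% of its speed; a pose out of reach is approached as far as the arm can. A call is refused whole if a number of a shift passes 6.25 or a number of a turn 0.188, either way. A call with a gripper value outside its range is refused whole. OPENING is the closure, from -1 (fully open) to 1 (shut), set as the call begins (- or left out, the last holds). The fingers move at their own pace and stop on an object; FORCE is the grip in N (left out, the last holds). Time passes only in rows, so rows that do not move let the fingers close, or fill a call up. It gives the time, the measured TCP pose, the force, the opening and the grip force at its end, in the units of the state.
- ctrl.state(): the state, without advancing time (a new reading comes with each control period).
- ctrl.get_image(name): name is "side" or "top" or "wrist"; returns (picture, depth): 480x640x3 uint8, red, green, blue; 480x640 float32, m along the optical axis (not along the pixel's ray), 0 where there is no reading.
- ctrl.camera_model(name): a dict with "fx", "fy", "cx", "cy" (pixels), "xyz" and "orientation" of the camera in the world. Camera axes: x right, y down, z forward; pixel columns grow to the right and rows downward; lengths in m; the calibration is good to about 2 mm. A picture is of the moment at which its call begins: read the wrist's pose just before it. camera_model takes no time and is no camera call; for the wrist camera it gives the pose at the moment of the call.
- ctrl.finish_job(): hands the job in; it is judged then, once.
The state is a dict: "clock": time; "joint_pos": joint angles; "dq": joint speeds; "joint_efforts": joint torques, N m; "ee_pos": TCP position; "tcp_rot": TCP orientation; "contact_force": force on the tool from outside, world axes, zero at the start; "ft_torque": the same for the moment, N m; "gripper_width": finger opening in m; "grip_force": force on a finger pad.
Only numpy, scipy, OpenCV 4.12 (cv2) and the standard library are available. Lean on these libraries where they do the work, as an engineer would, in place of code of your own. Each camera call takes 0.05 s, during which the arm holds its last target. There are 200 camera calls.

## Working session

There is one attempt and no reset: what is moved stays moved. The work goes in short steps, Python scripts to look and compute and a shell command to move; the robot and the scene stay as the last step left them, time stands still between calls to the robot, and variables do not carry over. Pictures are saved under pics/ and viewed, at most 14 in all, crops included, and the job is handed in when it is done.

```bash
mkdir -p pics; cat > h.py <<'E'
import numpy as np, cv2
from scipy.spatial.transform import Rotation as R
from cell import ctrl
def cam(n):
    m=ctrl.camera_model(n); o=np.array(m["orientation"],float)
    Rm=o if o.shape==(3,3) else R.from_euler('xyz',o).as_matrix()
    return m,Rm,np.array(m["xyz"])
def grab(n,save=None):
    m,Rm,t=cam(n); im,d=ctrl.get_image(n)
    v,u=np.mgrid[0:480,0:640]
    P=np.stack([(u-m["cx"])/m["fx"]*d,(v-m["cy"])/m["fy"]*d,d],-1)@Rm.T+t
    P[d==0]=np.nan
    if save: cv2.imwrite(save,im[:,:,::-1])
    return im,d,P
E
python3 - <<'E'
from h import *
print(ctrl.state()); print(ctrl.camera_model("top")); print(ctrl.camera_model("side"))
for n in("top","side"):
    im,d,P=grab(n,f"pics/{n}0.png"); np.save(f"{n}0.npy",P)
E
```

```text
{'clock': 0.0, 'joint_pos': array([ 1.0989941 ,  0.46841204, -0.01162152,  1.60363184,  0.0060168 ,
        1.07140992, -0.05631545]), 'dq': array([ 1.20462494e-03,  2.21874712e-03,  8.64045238e-05, -5.51029459e-04,
        2.08823131e-04,  1.10775056e-03, -1.88939579e-04]), 'joint_efforts': array([-4.91998289e-04, -5.20576644e+01, -1.28240787e-02, -2.43754578e+01,
       -5.66001423e-02,  1.74741517e-02,  1.43737307e-04]), 'ee_pos': array([ 0.26997006, -0.59066973,  0.23561432]), 'tcp_rot': array([-3.13977084e+00,  1.32808169e-04,  4.28747723e-01]), 'contact_force': array([ 0.05248591, -0.04743442,  0.76628847]), 'ft_torque': array([ 0.04333611,  0.00441093, -0.03151433]), 'grip_force': 0.0, 'gripper_width': 0.09217086983157342}
{'fx': 448.90429187969664, 'fy': 448.90429187969664, 'cx': 324.67856630465224, 'cy': 231.83434217408364, 'xyz': array([0.41123091, 0.00972307, 0.89807956]), 'orientation': array([-2.98746229, -0.03346463, -1.54652033])}
{'fx': 441.725571109509, 'fy': 441.725571109509, 'cx': 314.66828001603733, 'cy': 247.77616824859703, 'xyz': array([0.23390557, 0.62888913, 0.635634  ]), 'orientation': array([-2.1930117 , -0.00816694, -2.68548413])}
```

View pics/top0.png

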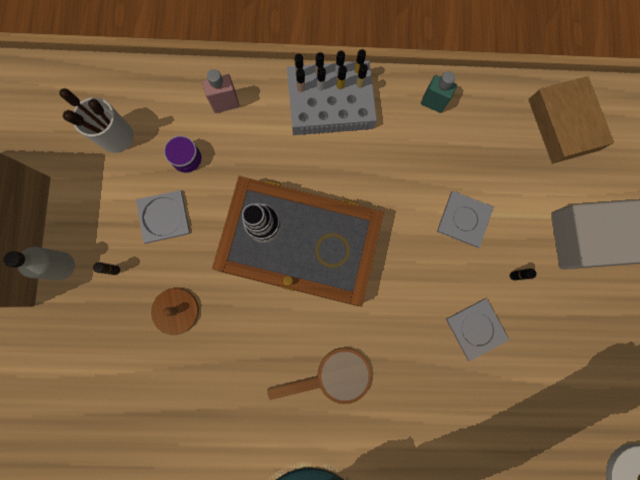

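View pics/side0.png

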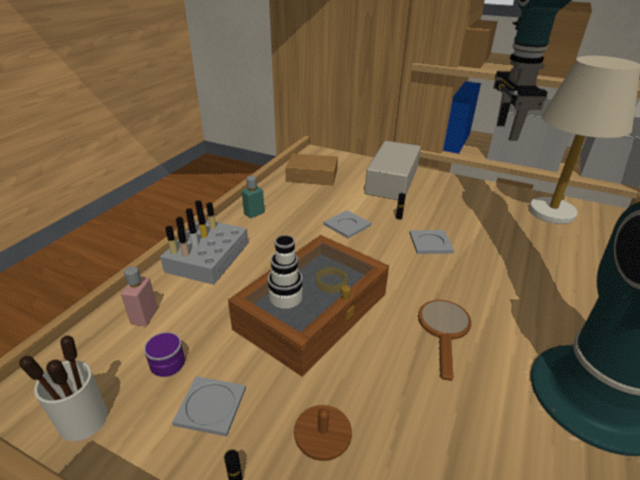

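Top view: stack at about (258,220), bangle (332,250), knob (288,281), stand (175,311), purple look-alike (183,153). Trays are at (163,216), (466,218) and (478,329). I'll measure these next and compare the wells.

```bash
cat > m.py <<'E'
from h import *
im=cv2.imread("pics/top0.png"); P=np.load("top0.npy"); m,Rm,t=cam("top")
def ray(u,v,z):
    r=Rm@np.array([(u-m["cx"])/m["fx"],(v-m["cy"])/m["fy"],1]); return t+r*(z-t[2])/r[2]
hsv=cv2.cvtColor(im,cv2.COLOR_BGR2HSV)
print("table z",np.nanmedian(P[400:460,120:250,2]), np.nanstd(P[400:460,120:250,2]))
grey=((hsv[...,1]<70)&(hsv[...,2]>70)).astype(np.uint8)
n,L,s,c=cv2.connectedComponentsWithStats(grey)
for (u,v) in[(163,216),(466,218),(478,329)]:
    l=L[v,u]; k=(L==l).astype(np.uint8); cn=max(cv2.findContours(k,0,2)[0],key=cv2.contourArea)
    # rect in world at z=.01
    w=np.array([ray(*q,.01)[:2] for q in cn[:,0]],np.float32)
    print("tray",s[l],c[l],cv2.minAreaRect(w*1000))
# jar stack, box lid heights
def reg(name,u0,u1,v0,v1,z0,z1):
    Q=P[v0:v1,u0:u1]; k=(Q[...,2]>z0)&(Q[...,2]<z1); q=Q[k]
    w=(q[:,:2]*1000).astype(np.float32)
    print(name,k.sum(),np.median(q,0).round(4),"minrect",cv2.minAreaRect(w) if len(w)>3 else 0,"circ",cv2.minEnclosingCircle(w))
reg("jarS",230,290,190,260,.19,.24)
reg("jarM",230,290,190,260,.16,.18)
reg("knob",275,300,265,300,.09,.13)
reg("stand",140,210,280,345,.006,.02)
reg("post",140,210,280,345,.04,.07)
gold=((hsv[...,0]>15)&(hsv[...,0]<32)&(hsv[...,1]>110))[225:275,308:360]
vv,uu=np.nonzero(gold); e=cv2.minEnclosingCircle(np.stack([uu+308,vv+225],1).astype(np.float32)); print("bangle px",e,ray(*e[0],.045),P[250,332],P[250,315],P[220,300])
wood=((hsv[...,0]<14)&(hsv[...,1]>110)).astype(np.uint8)
Q=P[...,2]; k=((Q>.06)&(Q<.09)); k[:, :200]=0;k[:,400:]=0;k[:170]=0;k[310:]=0
q=P[k]; print("lid",k.sum(),np.median(q,0),cv2.minAreaRect((q[:,:2]*1000).astype(np.float32)))
crops=[cv2.resize(im[v-40:v+40,u-40:u+40],(260,260),interpolation=3) for u,v in[(163,216),(466,218),(478,329),(258,220),(332,250),(288,281)]]
cv2.imwrite("pics/c1.png",np.vstack([np.hstack(crops[:3]),np.hstack(crops[3:])]))
E
python3 m.py
```

```text
table z 0.0006022750786298103 0.0015270591954563368
tray [ 136  190   54   54 2073] [162.34249879 216.30487217] ((572.1492919921875, 307.1604309082031), (91.73374938964844, 92.21089172363281), 14.524340629577637)
tray [ 437  191   57   57 1980] [465.06666667 218.81464646] ((585.6301879882812, -301.73992919921875), (91.63258361816406, 92.36956787109375), 69.63435363769531)
tray [ 446  299   63   62 2216] [477.19314079 329.17373646] ((366.28619384765625, -320.37298583984375), (91.10929870605469, 92.49858093261719), 28.063325881958008)
jarS 425 [0.5412 0.1005 0.2142] minrect ((542.3802490234375, 101.3714370727539), (32.987186431884766, 32.95574951171875), 3.1627955436706543) circ ((542.7850341796875, 101.64176940917969), 17.088376998901367)
jarM 232 [0.5376 0.0886 0.174 ] minrect ((543.99169921875, 98.36139678955078), (40.71554946899414, 46.30390167236328), 53.689998626708984) circ ((546.036865234375, 100.94219970703125), 23.689102172851562)
knob 83 [0.4476 0.0499 0.1063] minrect ((447.68963623046875, 49.3240966796875), (16.25796890258789, 15.977632522583008), 46.715614318847656) circ ((447.89276123046875, 49.59900665283203), 8.861405372619629)
stand 1639 [0.3879 0.2674 0.0124] minrect ((389.8852844238281, 258.0663757324219), (89.24250030517578, 111.90763854980469), 8.580510139465332) circ ((401.8616027832031, 258.34912109375), 63.53055953979492)
post 80 [0.388  0.2675 0.057 ] minrect ((387.6873779296875, 269.3742980957031), (14.675592422485352, 15.20483684539795), 29.648550033569336) circ ((388.13848876953125, 270.2749328613281), 8.279396057128906)
bangle px ((331.925537109375, 249.9326171875), 17.18360137939453) [ 0.50987234 -0.03032637  0.045     ] [ 0.50577637 -0.02885185  0.07938047] [0.50498225 0.00233903 0.07865826] [0.55995118 0.0316346  0.0793068 ]
lid 13622 [0.5153645  0.0216156  0.08056116] ((526.09130859375, 32.667930603027344), (280.5879821777344, 188.92718505859375), 77.50679779052734)
```

View pics/c1.png

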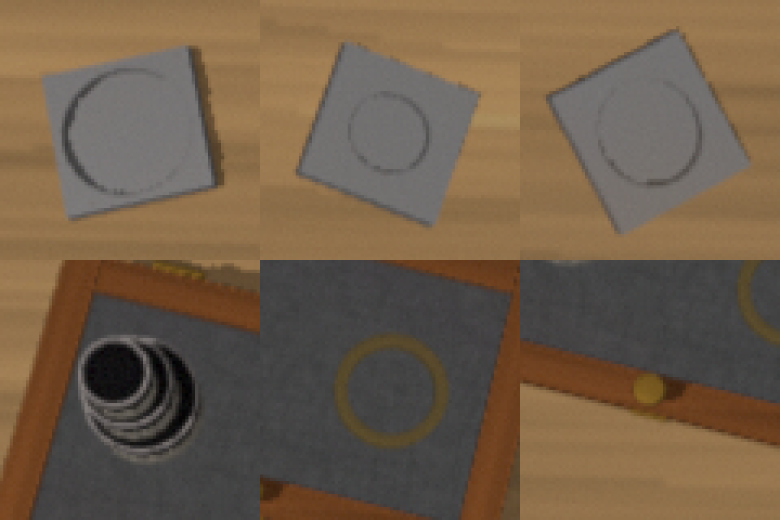

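Largest well: (163,216), world (0.572,0.307). Smallest: (466,218), world (0.586,-0.302). Medium: (478,329), world (0.366,-0.320). The stack, bangle and knob are located too. The purple jar at (183,153) is the look-alike and stays put. Next I'll align the tool with the box (yaw -0.218) and go over the stack.

```bash
cat > go.py <<'E'
import sys
from h import *
s=ctrl.state(); x,y,z=map(float,sys.argv[1:4]); yaw=s["tcp_rot"][2]
ty=float(sys.argv[4]) if len(sys.argv)>4 else yaw
d=np.array([x,y,z])-s["ee_pos"]; c,k=np.cos(ty),np.sin(ty)
print("t%.1f pos"%s["clock"],s["ee_pos"].round(4),"yaw %.3f"%yaw,"w %.4f"%s["gripper_width"],"F",s["contact_force"].round(1),"| cm tool(after turn):",(100*np.array([c*d[0]+k*d[1],k*d[0]-c*d[1],-d[2]])).round(2),"turn %.3f"%(yaw-ty))
E
python3 -m pendant '[[[0,0,-0.5,0.162],[0,0,-0.5,0.162],[0,0,-0.5,0.162],[0,0,-0.5,0.161],[0,-4,-0.5,0],[1,-6,-0.5,0],[1,-6,-0.5,0],[1,-6,0,0]]]' -1 30
python3 go.py 0.542 0.1015 0.27 -0.218
```

```text
clock: 1.1
ee_pos: [0.3477, -0.381, 0.2717]
tcp_rot: [3.141, -0.0, -0.218]
contact_force: [0.7, -0.3, -0.3]
gripper_width: 0.0916
grip_force: 0.0
t1.1 pos [ 0.3477 -0.381   0.2717] yaw -0.218 w 0.0916 F [ 0.7 -0.3 -0.3] | cm tool(after turn): [  8.53 -51.31   0.17] turn -0.000
```

```bash

python3 -m pendant '[[[1.1,-6,0,0],[1.1,-6.2,0,0],[1.1,-6.2,0,0],[1.1,-6.2,0,0],[1.1,-6.2,0,0],[1.1,-6.2,0,0],[1,-6,0,0],[0.5,-4,0,0]]]'
python3 -m pendant '[[[0,-1.5,0,0],[0,0,0,0],[0,0,0,0],[0,0,0,0],[0,0,0,0],[0,0,0,0],[0,0,0,0],[0,0,0,0]]]'
python3 go.py 0.542 0.1015 0.206 -0.218
python3 - <<'E'
from h import *
im,d,P=grab("wrist","pics/w1.png"); np.save("w1.npy",P)
for z0,z1 in[(.205,.225),(.168,.182),(.125,.137)]:
    q=P[(P[...,2]>z0)&(P[...,2]<z1)]; 
    if len(q)>10: print(z0,len(q),np.nanmedian(q[:,2]),cv2.minEnclosingCircle((q[:,:2]*1000).astype(np.float32)))
E
```

```text
clock: 2.1
ee_pos: [0.5274, 0.0593, 0.2713]
tcp_rot: [-3.141, 0.0, -0.216]
contact_force: [0.6, -0.8, 0.6]
gripper_width: 0.0913
grip_force: 0.0
clock: 3.1
ee_pos: [0.5303, 0.0709, 0.2716]
tcp_rot: [3.142, -0.0, -0.218]
contact_force: [0.5, -0.2, 0.8]
gripper_width: 0.0916
grip_force: 0.0
t3.1 pos [0.5303 0.0709 0.2716] yaw -0.218 w 0.0916 F [ 0.5 -0.2  0.8] | cm tool(after turn): [ 0.48 -3.24  6.56] turn -0.000
0.205 3257 0.21384711554553615 ((544.284423828125, 102.8819351196289), 17.319808959960938)
0.168 1834 0.17389579233821756 ((547.67822265625, 102.26946258544922), 23.53759765625)
0.125 1820 0.12987739537805923 ((548.8199462890625, 99.5356674194336), 30.997812271118164)
```

View pics/w1.png

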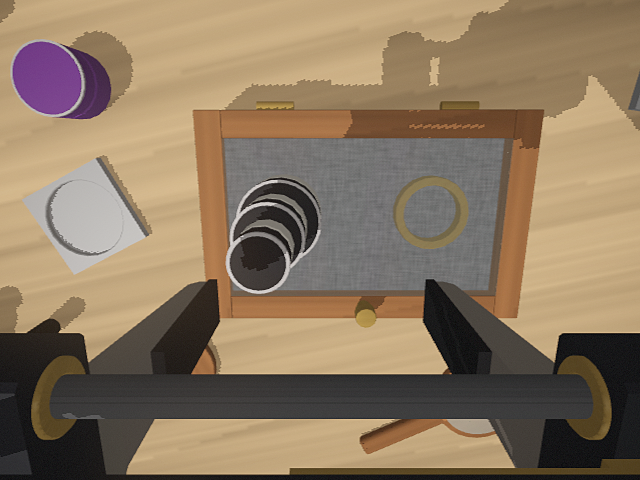

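The wrist view shows the stack at about (258,262) for the small jar, with the medium and large ones slightly behind. The bangle is at (431,213) and the knob at (365,317). The stack axes agree with the top view to about 2 mm, so I'll grasp the small jar.

```bash

python3 -m pendant '[[[0.3,-1.7,0,0],[0.3,-1.6,0,0],[0,0,1.5,0],[0,0,2,0],[0,0,2,0],[0,0,1,0],[0,0,0,0],[0,0,0,0]]]'
python3 go.py 0.5433 0.1022 0.206
python3 -m pendant '[[[0,0,0,0],[0,0,0,0],[0,0,0,0],[0,0,0,0],[0,0,0,0],[0,0,0,0],[0,0,0,0],[0,0,0,0]]]' 1 20
python3 go.py 0.5857 -0.3017 0.25
```

```text
clock: 4.15
ee_pos: [0.5438, 0.1019, 0.2071]
tcp_rot: [-3.141, -0.001, -0.218]
contact_force: [0.1, 0.0, 0.5]
gripper_width: 0.0923
grip_force: 0.0
t4.2 pos [0.5438 0.1019 0.2071] yaw -0.218 w 0.0923 F [0.1 0.  0.5] | cm tool(after turn): [-0.05 -0.02  0.11] turn 0.000
clock: 5.15
ee_pos: [0.5433, 0.1018, 0.2066]
tcp_rot: [3.142, -0.0, -0.218]
contact_force: [0.3, -0.0, -0.8]
gripper_width: 0.0337
grip_force: 20.0
t5.2 pos [0.5433 0.1018 0.2066] yaw -0.218 w 0.0337 F [ 0.3 -0.  -0.8] | cm tool(after turn): [12.87 38.48 -4.34] turn 0.000
```

```bash

python3 -m pendant '[[[0,0,-0.5,0],[0,0,-1,0],[0,0,-1,0],[0,1,-1,0],[1,3,-0.5,0],[1.5,4.5,0,0],[1.8,5.5,0,0],[1.8,5.5,0,0]]]'
python3 -m pendant '[[[1.8,5.5,0,0],[1.8,5.5,0,0],[1.5,4,0,0],[1,2.5,0,0],[0.5,1.2,0,0],[0,0,0,0],[0,0,0,0],[0,0,0,0]]]'
python3 go.py 0.5857 -0.3017 0.0366
```

```text
clock: 6.15
ee_pos: [0.5605, -0.1041, 0.2475]
tcp_rot: [3.141, -0.001, -0.218]
contact_force: [0.8, 0.4, -0.6]
gripper_width: 0.0337
grip_force: 20.0
clock: 7.15
ee_pos: [0.5849, -0.2971, 0.2468]
tcp_rot: [-3.141, -0.0, -0.216]
contact_force: [0.8, 0.3, -0.7]
gripper_width: 0.0334
grip_force: 20.0
t7.2 pos [ 0.5849 -0.2971  0.2468] yaw -0.216 w 0.0334 F [ 0.8  0.3 -0.7] | cm tool(after turn): [ 0.18  0.43 21.02] turn 0.000
```

```bash

python3 -m pendant '[[[0.2,0.4,2,0],[0,0,4,0],[0,0,5,0],[0,0,4,0],[0,0,3,0],[0,0,1.5,0],[0,0,0.6,0],[0,0,0,0]]]'
python3 go.py 0.5857 -0.3017 0.0366
python3 -m pendant '[[[0,0,0.2,0],[0,0,0.2,0],[0,0,0.2,0],[0,0,0.2,0],[0,0,0.1,0],[0,0,0,0],[0,0,0,0],[0,0,0,0]]]'
python3 go.py 0.5857 -0.3017 0.0366
```

```text
clock: 8.15
ee_pos: [0.5861, -0.3031, 0.0459]
tcp_rot: [3.141, -0.001, -0.218]
contact_force: [-0.4, 0.1, -0.0]
gripper_width: 0.0335
grip_force: 20.0
t8.2 pos [ 0.5861 -0.3031  0.0459] yaw -0.218 w 0.0335 F [-0.4  0.1 -0. ] | cm tool(after turn): [-0.07 -0.12  0.93] turn 0.000
clock: 9.15
ee_pos: [0.5857, -0.3029, 0.0366]
tcp_rot: [3.142, 0.0, -0.218]
contact_force: [-1.1, 0.5, 0.2]
gripper_width: 0.0334
grip_force: 20.0
t9.2 pos [ 0.5857 -0.3029  0.0366] yaw -0.218 w 0.0334 F [-1.1  0.5  0.2] | cm tool(after turn): [-0.02 -0.12 -0.  ] turn 0.000
```

```bash

python3 -m pendant '[[[0,0,0.1,0],[0,0,0.05,0],[0,0,0,0],[0,0,0,0],[0,0,0,0],[0,0,0,0],[0,0,0,0],[0,0,0,0]]]'
python3 -m pendant '[[[0,0,0,0],[0,0,0,0],[0,0,0,0],[0,0,0,0],[0,0,-1,0],[0,0,-2,0],[0,0,-4,0],[0,0,-6,0]]]' -1
python3 -m pendant '[[[-1,-3,-4,0],[-1.5,-4.5,-2,0],[-1.8,-5.5,0,0],[-1.8,-5.5,0,0],[-1.8,-5.5,0,0],[-1.8,-5.5,0,0],[-1.5,-4.5,0,0],[-1,-3,0,0]]]'
python3 go.py 0.5468 0.1018 0.162
python3 - <<'E'
from h import *
im,d,P=grab("top","pics/top1.png")
q=P[200:240,445:490].reshape(-1,3); q=q[q[:,2]>.035]; print(len(q),np.median(q,0),cv2.minEnclosingCircle((q[:,:2]*1000).astype(np.float32)))
E
```

```text
clock: 10.15
ee_pos: [0.5857, -0.303, 0.0365]
tcp_rot: [3.141, 0.0, -0.218]
contact_force: [-2.9, 1.5, 9.9]
gripper_width: 0.0334
grip_force: 20.0
clock: 11.15
ee_pos: [0.5849, -0.3026, 0.1664]
tcp_rot: [-3.141, 0.002, -0.218]
contact_force: [1.1, 0.1, 0.3]
gripper_width: 0.0922
grip_force: 0.0
clock: 12.15
ee_pos: [0.5465, 0.0876, 0.227]
tcp_rot: [-3.141, -0.002, -0.215]
contact_force: [0.0, 0.5, 0.6]
gripper_width: 0.0919
grip_force: 0.0
t12.2 pos [0.5465 0.0876 0.227 ] yaw -0.215 w 0.0919 F [0.  0.5 0.6] | cm tool(after turn): [-0.27 -1.4   6.5 ] turn 0.000
253 [ 0.58460438 -0.30186344  0.04446074] ((585.6990966796875, -303.40802001953125), 17.514297485351562)
```

```bash

python3 -m pendant '[[[-0.2,-1.2,0,0],[0,0,0,0],[0,0,0,0],[0,0,0,0],[0,0,0,0],[0,0,0,0],[0,0,0,0],[0,0,0,0]]]'
python3 go.py 0.5468 0.1018 0.162 -0.218
```

```text
clock: 13.2
ee_pos: [0.5474, 0.0969, 0.2251]
tcp_rot: [3.142, 0.0, -0.218]
contact_force: [-0.6, -0.3, -0.0]
gripper_width: 0.0918
grip_force: 0.0
t13.2 pos [0.5474 0.0969 0.2251] yaw -0.218 w 0.0918 F [-0.6 -0.3 -0. ] | cm tool(after turn): [-0.16 -0.47  6.31] turn -0.000
```

```bash

python3 -m pendant '[[[-0.16,-0.47,0,0],[0,0,0.8,0],[0,0,1.5,0],[0,0,2,0],[0,0,1.4,0],[0,0,0.6,0],[0,0,0,0],[0,0,0,0]]]'
python3 -m pendant '[[[0,0,0,0],[0,0,0,0],[0,0,0,0],[0,0,0,0],[0,0,0,0],[0,0,0,0],[0,0,0,0],[0,0,0,0]]]' 1 25
python3 go.py 0.3665 -0.3200 0.25
```

```text
clock: 14.2
ee_pos: [0.5473, 0.1019, 0.1626]
tcp_rot: [-3.141, -0.001, -0.218]
contact_force: [-0.2, 0.6, -0.5]
gripper_width: 0.0923
grip_force: 0.0
clock: 15.2
ee_pos: [0.5468, 0.1017, 0.1621]
tcp_rot: [3.142, -0.0, -0.218]
contact_force: [0.5, -0.5, 1.0]
gripper_width: 0.0464
grip_force: 25.0
t15.2 pos [0.5468 0.1017 0.1621] yaw -0.218 w 0.0464 F [ 0.5 -0.5  1. ] | cm tool(after turn): [-8.47 45.08 -8.79] turn 0.000
```

```bash

python3 -m pendant '[[[0,0,-0.5,0],[0,0,-1,0],[0,0,-1,0],[0,1,-1.5,0],[-0.5,3,-0.5,0],[-0.9,4.5,0,0],[-1.1,5.5,0,0],[-1.1,5.5,0,0]]]'
python3 -m pendant '[[[-1.1,5.5,0,0],[-1.1,5.5,0,0],[-1.1,5.5,0,0],[-0.9,4.5,0,0],[-0.5,3,0,0],[-0.2,1.5,0,0],[0,0,0,0],[0,0,0,0]]]'
python3 go.py 0.3665 -0.3200 0.036
```

```text
clock: 16.2
ee_pos: [0.4687, -0.0829, 0.2082]
tcp_rot: [3.141, -0.002, -0.218]
contact_force: [0.4, -0.1, -0.9]
gripper_width: 0.0465
grip_force: 25.0
clock: 17.2
ee_pos: [0.3671, -0.3179, 0.2072]
tcp_rot: [-3.141, -0.0, -0.216]
contact_force: [2.3, 0.4, -2.3]
gripper_width: 0.0467
grip_force: 25.0
t17.2 pos [ 0.3671 -0.3179  0.2072] yaw -0.216 w 0.0467 F [ 2.3  0.4 -2.3] | cm tool(after turn): [-1.000e-02  2.200e-01  1.712e+01] turn 0.000
```

```bash

python3 -m pendant '[[[0,0.1,2,0],[0,0,4,0],[0,0,4,0],[0,0,3,0],[0,0,2,0],[0,0,1,0],[0,0,0.4,0],[0,0,0,0]]]'
python3 -m pendant '[[[0,0,0.2,0],[0,0,0.2,0],[0,0,0.2,0],[0,0,0.1,0],[0,0,0.1,0],[0,0,0,0],[0,0,0,0],[0,0,0,0]]]'
python3 go.py 0.3665 -0.3200 0.036
```

```text
clock: 18.2
ee_pos: [0.3667, -0.3201, 0.0435]
tcp_rot: [3.141, -0.001, -0.218]
contact_force: [-0.3, -0.7, -1.1]
gripper_width: 0.0469
grip_force: 25.0
clock: 19.2
ee_pos: [0.3662, -0.3201, 0.036]
tcp_rot: [3.141, 0.0, -0.218]
contact_force: [-3.2, 1.9, 11.2]
gripper_width: 0.0465
grip_force: 25.0
t19.2 pos [ 0.3662 -0.3201  0.036 ] yaw -0.218 w 0.0465 F [-3.2  1.9 11.2] | cm tool(after turn): [ 0.03 -0.02  0.  ] turn 0.000
```

Contact at the expected height, so I'll release, go back and check.

```bash

python3 -m pendant '[[[0,0,0,0],[0,0,0,0],[0,0,0,0],[0,0,0,0],[0,0,-1,0],[0,0,-3,0],[0,0,-5,0],[0,0,-5,0]]]' -1
python3 -m pendant '[[[0.5,-3,-2,0],[0.9,-4.5,0,0],[1.1,-5.5,0,0],[1.1,-5.5,0,0],[1.1,-5.5,0,0],[1.1,-5.5,0,0],[1.1,-5.5,0,0],[0.9,-4.5,0,0]]]'
python3 -m pendant '[[[0.6,-3,0,0],[0.3,-1.5,0,0],[0,-0.5,0,0],[0,0,0,0],[0,0,0,0],[0,0,0,0],[0,0,0,0],[0,0,0,0]]]'
python3 go.py 0.548 0.0995 0.113
python3 - <<'E'
from h import *
im,d,P=grab("top","pics/top2.png")
q=P[300:355,450:510].reshape(-1,3); q=q[q[:,2]>.035]; print(len(q),np.median(q,0),cv2.minEnclosingCircle((q[:,:2]*1000).astype(np.float32)))
im,d,P=grab("wrist")
q=P[(P[...,2]>.124)&(P[...,2]<.137)]; print(np.nanmedian(q[:,2]),cv2.minEnclosingCircle((q[:,:2]*1000).astype(np.float32)))
E
```

```text
clock: 20.2
ee_pos: [0.366, -0.32, 0.177]
tcp_rot: [3.142, -0.0, -0.218]
contact_force: [-0.8, -0.5, -0.1]
gripper_width: 0.0918
grip_force: 0.0
clock: 21.2
ee_pos: [0.5285, 0.0508, 0.1959]
tcp_rot: [-3.141, -0.001, -0.217]
contact_force: [-0.2, -1.3, -0.9]
gripper_width: 0.0922
grip_force: 0.0
clock: 22.2
ee_pos: [0.5475, 0.0953, 0.1951]
tcp_rot: [3.142, 0.0, -0.219]
contact_force: [0.1, 0.5, -0.2]
gripper_width: 0.0916
grip_force: 0.0
t22.2 pos [0.5475 0.0953 0.1951] yaw -0.219 w 0.0916 F [ 0.1  0.5 -0.2] | cm tool(after turn): [-0.04 -0.42  8.21] turn 0.000
554 [ 0.36588125 -0.31830764  0.04870064] ((365.3488464355469, -320.3108825683594), 24.146921157836914)
0.12991422472844513 ((548.7091064453125, 99.66580200195312), 31.295164108276367)
```

```bash

python3 -m pendant '[[[0,-0.42,0.5,0],[0,0,1.2,0],[0,0,2,0],[0,0,2,0],[0,0,1.5,0],[0,0,0.7,0],[0,0,0.3,0],[0,0,0,0]]]'
python3 -m pendant '[[[0,0,0,0],[0,0,0,0],[0,0,0,0],[0,0,0,0],[0,0,0,0],[0,0,0,0],[0,0,0,0],[0,0,0,0]]]' 1 35
python3 go.py 0.5722 0.3068 0.17
```

```text
clock: 23.3
ee_pos: [0.5486, 0.0996, 0.1133]
tcp_rot: [-3.141, -0.0, -0.218]
contact_force: [-0.1, -0.5, 0.9]
gripper_width: 0.0921
grip_force: 0.0
clock: 24.3
ee_pos: [0.5485, 0.0994, 0.1133]
tcp_rot: [3.141, -0.0, -0.218]
contact_force: [-1.4, -1.7, 4.2]
gripper_width: 0.0613
grip_force: 35.0
t24.3 pos [0.5485 0.0994 0.1133] yaw -0.218 w 0.0613 F [-1.4 -1.7  4.2] | cm tool(after turn): [ -2.18 -20.76  -5.67] turn 0.000
```

```bash

python3 -m pendant '[[[0,0,-0.5,0],[0,0,-1,0],[0,0,-1.5,0],[0,-1,-1.5,0],[-0.3,-2.5,-1,0],[-0.4,-4,0,0],[-0.5,-4.5,0,0],[-0.5,-4,0,0]]]'
python3 -m pendant '[[[-0.3,-2.5,0,0],[-0.2,-1.5,0,0],[0,-0.7,0,0],[0,0,0,0],[0,0,0,0],[0,0,0,0],[0,0,0,0],[0,0,0,0]]]'
python3 go.py 0.5722 0.3068 0.0373
python3 - <<'E'
from h import *
im,d,P=grab("wrist","pics/w2.png")
E
```

```text
clock: 25.3
ee_pos: [0.5666, 0.2622, 0.1693]
tcp_rot: [-3.14, -0.001, -0.217]
contact_force: [0.6, 0.0, -3.1]
gripper_width: 0.062
grip_force: 35.0
clock: 26.3
ee_pos: [0.5718, 0.3062, 0.1681]
tcp_rot: [3.142, -0.0, -0.218]
contact_force: [-0.1, 0.1, -2.7]
gripper_width: 0.0616
grip_force: 35.0
t26.3 pos [0.5718 0.3062 0.1681] yaw -0.218 w 0.0616 F [-0.1  0.1 -2.7] | cm tool(after turn): [ 0.03 -0.07 13.08] turn 0.000
```

View pics/w2.png

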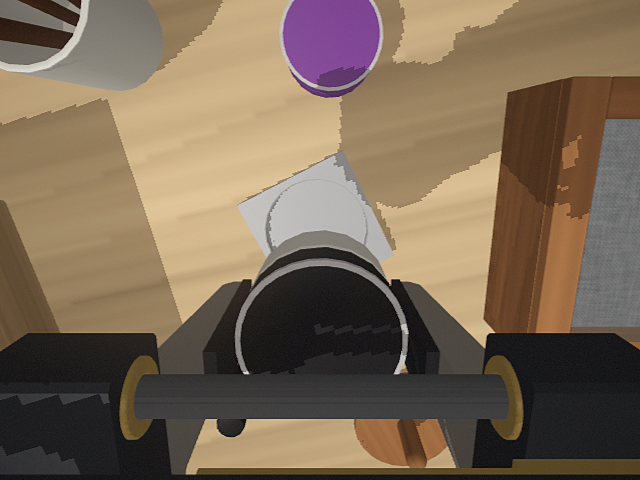

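The large jar is held level at (322,315) over its tray (well at 315,215), clear of its neighbours. I'll lower it.

```bash

python3 -m pendant '[[[0,-0.05,1.5,0],[0,0,3,0],[0,0,3,0],[0,0,2.5,0],[0,0,1.3,0],[0,0,0.7,0],[0,0,0.3,0],[0,0,0,0]]]'
python3 -m pendant '[[[0,0,0.2,0],[0,0,0.2,0],[0,0,0.2,0],[0,0,0.1,0],[0,0,0.1,0],[0,0,0,0],[0,0,0,0],[0,0,0,0]]]'
python3 go.py 0.5722 0.3068 0.0373
```

```text
clock: 27.35
ee_pos: [0.5722, 0.3071, 0.0456]
tcp_rot: [-3.141, -0.001, -0.218]
contact_force: [0.8, 0.3, -2.9]
gripper_width: 0.0616
grip_force: 35.0
clock: 28.35
ee_pos: [0.5718, 0.3069, 0.0374]
tcp_rot: [3.141, -0.0, -0.218]
contact_force: [-1.9, -1.4, 3.9]
gripper_width: 0.0614
grip_force: 35.0
t28.4 pos [0.5718 0.3069 0.0374] yaw -0.218 w 0.0614 F [-1.9 -1.4  3.9] | cm tool(after turn): [ 0.04 -0.    0.01] turn 0.000
```

```bash

python3 -m pendant '[[[0,0,0.05,0],[0,0,0,0],[0,0,0,0],[0,0,0,0],[0,0,-1,0],[0,0,-3,0],[0,0,-5,0],[0,0,-5,0]]]' -1
python3 go.py 0.448 0.0495 0.165
python3 - <<'E'
from h import *
im,d,P=grab("top","pics/top3.png")
q=P[185:245,130:195].reshape(-1,3); q=q[(q[:,2]>.04)&(q[:,2]<.065)]; print(len(q),np.median(q,0),cv2.minEnclosingCircle((q[:,:2]*1000).astype(np.float32)))
E
```

```text
clock: 29.35
ee_pos: [0.5717, 0.3069, 0.1786]
tcp_rot: [-3.141, -0.0, -0.218]
contact_force: [1.2, -0.7, 0.0]
gripper_width: 0.0919
grip_force: 0.0
t29.4 pos [0.5717 0.3069 0.1786] yaw -0.218 w 0.0919 F [ 1.2 -0.7  0. ] | cm tool(after turn): [-6.51 27.81  1.36] turn 0.000
387 [0.55476093 0.29441842 0.05373338] ((569.0076904296875, 305.2835998535156), 31.321020126342773)
```

```bash

python3 -m pendant '[[[-0.7,2.5,0,0],[-1.2,5,0,0],[-1.4,6,0,0],[-1.2,6,0,0],[-1,5,0,0],[-0.6,2.5,0,0],[-0.3,0.9,0,0],[0,0,0,0]]]'
python3 -m pendant '[[[0,0,0,0],[0,0,0,0],[0,0,0,0],[0,0,0,0],[0,0,0,0],[0,0,0,0],[0,0,0,0],[0,0,0,0]]]' -0.2
python3 go.py 0.448 0.0495 0.108
python3 - <<'E'
from h import *
P=np.load("w1.npy")[295:335,345:390].reshape(-1,3); q=P[(P[:,2]>.1)&(P[:,2]<.112)]
print(len(q),np.median(q,0),cv2.minEnclosingCircle((q[:,:2]*1000).astype(np.float32)))
im,d,P=grab("wrist"); q=P[(P[...,2]>.1)&(P[...,2]<.112)]; print(len(q),np.nanmedian(q,0))
# box geometry from wrist: lid plane rectangle
E
```

```text
clock: 30.4
ee_pos: [0.4493, 0.0487, 0.177]
tcp_rot: [-3.141, -0.001, -0.218]
contact_force: [0.5, -0.2, 0.0]
gripper_width: 0.0918
grip_force: 0.0
clock: 31.4
ee_pos: [0.449, 0.0484, 0.1766]
tcp_rot: [3.142, -0.0, -0.218]
contact_force: [-0.5, -0.5, -0.4]
gripper_width: 0.0548
grip_force: 0.0
t31.4 pos [0.449  0.0484 0.1766] yaw -0.218 w 0.0548 F [-0.5 -0.5 -0.4] | cm tool(after turn): [-0.12 -0.09  6.86] turn 0.000
361 [0.45110913 0.05165214 0.10565904] ((449.6025695800781, 51.589324951171875), 9.049395561218262)
773 [0.45044596 0.05098585 0.10581887]
```

```bash

python3 -m pendant '[[[-0.05,-0.2,0.8,0],[0,0,1.5,0],[0,0,2,0],[0,0,1.5,0],[0,0,0.7,0],[0,0,0.35,0],[0,0,0,0],[0,0,0,0]]]'
python3 go.py 0.4488 0.0505 0.108
python3 -m pendant '[[[0,0,0,0],[0,0,0,0],[0,0,0,0],[0,0,0,0],[0,0,0,0],[0,0,0,0],[0,0,0,0],[0,0,0,0]]]' 1 20
python3 go.py 0.4488 0.0505 0.108
```

```text
clock: 32.45
ee_pos: [0.4493, 0.0505, 0.1085]
tcp_rot: [-3.141, -0.001, -0.218]
contact_force: [-1.1, -0.2, -0.1]
gripper_width: 0.0553
grip_force: 0.0
t32.5 pos [0.4493 0.0505 0.1085] yaw -0.218 w 0.0553 F [-1.1 -0.2 -0.1] | cm tool(after turn): [-0.04  0.01  0.05] turn 0.000
clock: 33.45
ee_pos: [0.4489, 0.0505, 0.1081]
tcp_rot: [3.142, -0.0, -0.218]
contact_force: [-0.5, 0.3, 1.2]
gripper_width: 0.0168
grip_force: 20.0
t33.5 pos [0.4489 0.0505 0.1081] yaw -0.218 w 0.0168 F [-0.5  0.3  1.2] | cm tool(after turn): [-0.01 -0.    0.01] turn 0.000
```

```bash

python3 -m pendant '[[[0.18,0,-0.92,0],[0.23,0,-0.91,0],[0.3,0,-0.9,0],[0.31,0,-0.87,0],[0.8,0,-1.69,0],[0.98,0,-1.6,0],[1.15,0,-1.48,0],[0,0,0,0]]]'
python3 go.py 0.4874 0.042 0.1918
python3 - <<'E'
from h import *
im,d,P=grab("side","pics/s1.png")
E
```

```text
clock: 34.45
ee_pos: [0.4877, 0.0419, 0.1927]
tcp_rot: [-3.141, -0.001, -0.219]
contact_force: [-1.3, 1.1, -1.8]
gripper_width: 0.0173
grip_force: 20.0
t34.5 pos [0.4877 0.0419 0.1927] yaw -0.219 w 0.0173 F [-1.3  1.1 -1.8] | cm tool(after turn): [-0.03 -0.    0.09] turn 0.000
```

View pics/s1.png

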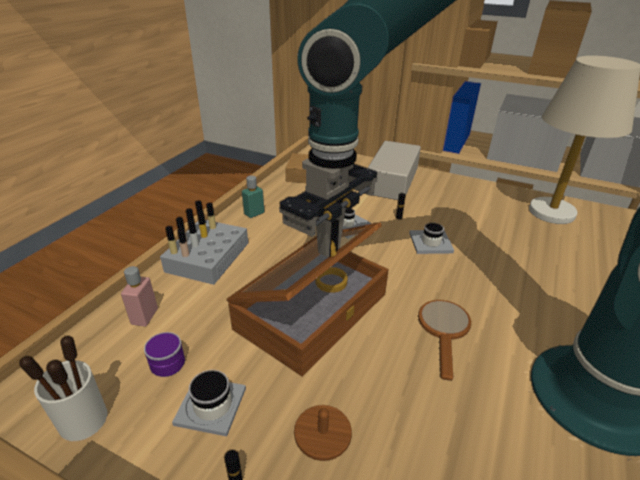

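The lid is about 30° up and still held at the knob (333,245). The jars sit in their wells: large at (210,395), medium at (433,235), small at about (350,218). I'll continue along the arc.

```bash

python3 -m pendant '[[[0.65,0,-0.67,0],[0.65,0,-0.67,0],[1.44,0,-1.19,0],[1.57,0,-1.03,0],[1.67,0,-0.85,0],[1.75,0,-0.66,0],[1.81,0,-0.47,0],[0,0,0,0]]]'
python3 go.py 0.5806 0.0214 0.2472
python3 -m pendant '[[[0.92,0,-0.13,0],[0.93,0,-0.13,0],[1.87,0,-0.06,0],[1.87,0,0.15,0],[1.84,0,0.35,0],[1.79,0,0.55,0],[0,0,0,0],[0,0,0,0]]]'
python3 go.py 0.6706 0.0014 0.24
python3 - <<'E'
from h import *
im,d,P=grab("side","pics/s2.png")
E
```

```text
clock: 35.5
ee_pos: [0.5819, 0.0211, 0.2478]
tcp_rot: [-3.141, -0.001, -0.219]
contact_force: [-2.1, 1.2, 3.8]
gripper_width: 0.0174
grip_force: 20.0
t35.5 pos [0.5819 0.0211 0.2478] yaw -0.219 w 0.0174 F [-2.1  1.2  3.8] | cm tool(after turn): [-0.14 -0.01  0.06] turn 0.000
clock: 36.5
ee_pos: [0.6714, 0.0012, 0.2406]
tcp_rot: [-3.141, -0.002, -0.218]
contact_force: [2.7, 1.1, 5.7]
gripper_width: 0.0172
grip_force: 20.0
t36.5 pos [0.6714 0.0012 0.2406] yaw -0.218 w 0.0172 F [2.7 1.1 5.7] | cm tool(after turn): [-0.09  0.    0.06] turn 0.000
```

View pics/s2.png

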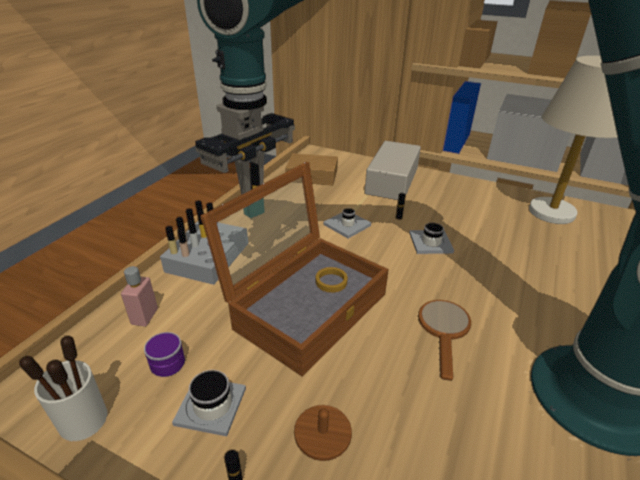

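```bash

python3 -m pendant '[[[0.85,0,0.33,0],[0.88,0,0.4,0],[0,0,0,0],[0,0,0,0],[0,0,0,0],[0,0,0,0],[0,0,0,0],[0,0,0,0]]]'
python3 go.py 0.51 -0.0303 0.3
python3 -m pendant '[[[0,0,0,0],[0,0,0,0],[0.8,0,0,0],[1,0,0,0],[1,0,0,0],[0,0,-1,0],[0,0,-2,0],[0,0,-3,0]]]' -0.3
python3 -m pendant '[[[0,0,-2,0],[0,0,0,0],[0,0,0,0],[0,0,0,0],[-2,0.5,0,0],[-3,0.5,0,0],[-4,0.5,0,0],[-4,0.5,0,0]]]' -1
python3 go.py 0.51 -0.0303 0.3
python3 - <<'E'
from h import *
im,d,P=grab("side","pics/s3.png")
E
```

```text
clock: 37.55
ee_pos: [0.6886, -0.0026, 0.2331]
tcp_rot: [-3.141, -0.002, -0.218]
contact_force: [3.4, 0.9, 5.4]
gripper_width: 0.0174
grip_force: 20.0
t37.5 pos [ 0.6886 -0.0026  0.2331] yaw -0.218 w 0.0174 F [3.4 0.9 5.4] | cm tool(after turn): [-16.83   6.57  -6.69] turn 0.000
clock: 38.55
ee_pos: [0.7145, -0.0083, 0.294]
tcp_rot: [3.142, 0.001, -0.218]
contact_force: [1.0, -0.1, -0.2]
gripper_width: 0.0597
grip_force: 0.0
clock: 39.55
ee_pos: [0.582, 0.0001, 0.3115]
tcp_rot: [3.141, 0.002, -0.218]
contact_force: [0.6, 0.3, 0.9]
gripper_width: 0.0919
grip_force: 0.0
t39.5 pos [5.820e-01 1.000e-04 3.115e-01] yaw -0.218 w 0.0919 F [0.6 0.3 0.9] | cm tool(after turn): [-6.37  4.53  1.15] turn 0.000
```

View pics/s3.png

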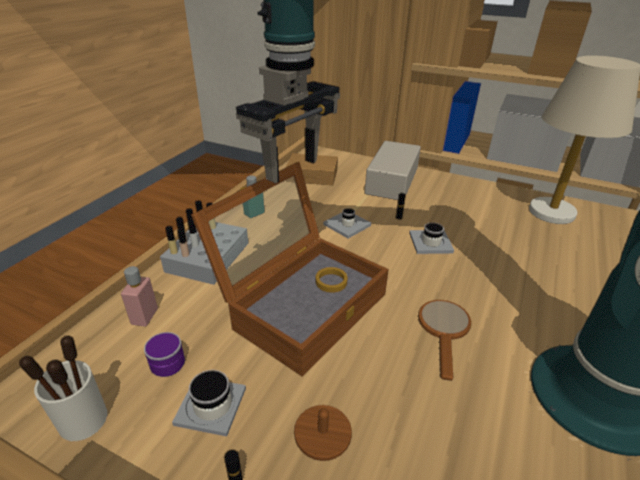

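The lid is leaning back and staying open, with the bangle visible at (332,279). I'll go over it and measure again.

```bash

python3 -m pendant '[[[-2.5,1.5,0.5,0],[-2.3,1.5,1.5,0],[-1,1,2,0],[-0.5,0.5,2,0],[0,0,1,0],[0,0,0,0],[0,0,0,0],[0,0,0,0]]]'
python3 go.py 0.51 -0.0303 0.06
python3 - <<'E'
from h import *
for n in("wrist","top"):
    im,d,P=grab(n,f"pics/b_{n}.png")
    k=(P[...,2]>.044)&(P[...,2]<.058)&(np.abs(P[...,0]-.51)<.055)&(np.abs(P[...,1]+.03)<.055)
    k=cv2.morphologyEx(k.astype(np.uint8),cv2.MORPH_OPEN,np.ones((3,3)))>0
    q=P[k]; print(n,len(q),len(q) and (np.median(q[:,2]),cv2.minEnclosingCircle((q[:,:2]*1000).astype(np.float32))))
E
```

```text
clock: 40.6
ee_pos: [0.5129, -0.03, 0.2432]
tcp_rot: [-3.141, -0.001, -0.218]
contact_force: [0.3, -1.1, 0.3]
gripper_width: 0.092
grip_force: 0.0
t40.6 pos [ 0.5129 -0.03    0.2432] yaw -0.218 w 0.0920 F [ 0.3 -1.1  0.3] | cm tool(after turn): [-0.28  0.09 18.32] turn 0.000
wrist 2142 (np.float64(0.05069211519886688), ((495.602294921875, -43.548526763916016), 56.38174057006836))
top 0 0
```

View pics/b_wrist.png

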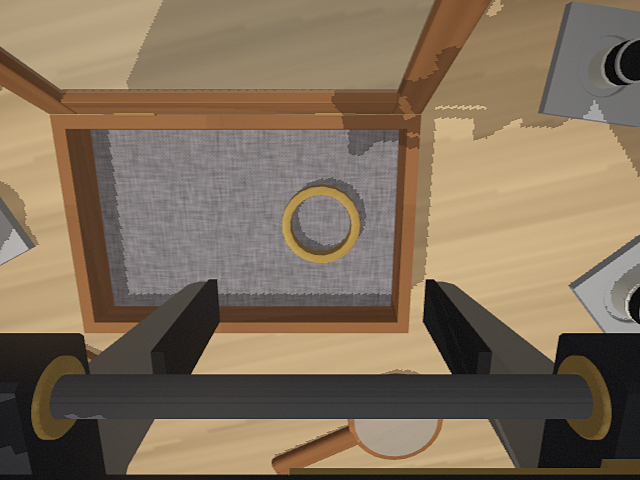

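The bangle lies alone in the box, ring centred at about (321,224) and clear of the walls.

```bash
python3 - <<'E'
from h import *
im,d,P=grab("wrist")
q=P[180:268,278:364].reshape(-1,3); q=q[(q[:,2]>.047)&(q[:,2]<.056)]
w=(q[:,:2]*1000).astype(np.float32); print(len(w),cv2.minEnclosingCircle(w),w.mean(0))
E
```

```text
2040 ((512.4385986328125, -28.197174072265625), 33.90776824951172) [513.2405   -28.418936]
```

```bash

python3 -m pendant '[[[-0.15,-0.07,1.5,0],[0,0,3.5,0],[0,0,4,0],[0,0,4,0],[0,0,2.8,0],[0,0,1.4,0],[0,0,0.6,0],[0,0,0,0]]]'
python3 go.py 0.5115 -0.029 0.0615
python3 -m pendant '[[[0,0,0.2,0],[0,0,0.1,0],[0,0,0,0],[0,0,0,0],[0,0,0,0],[0,0,0,0],[0,0,0,0],[0,0,0,0]]]' 
python3 -m pendant '[[[0,0,0,0],[0,0,0,0],[0,0,0,0],[0,0,0,0],[0,0,0,0],[0,0,0,0],[0,0,0,0],[0,0,0,0]]]' 1 30
python3 go.py 0.388 0.268 0.2
```

```text
clock: 41.75
ee_pos: [0.5113, -0.0291, 0.0648]
tcp_rot: [-3.141, -0.0, -0.218]
contact_force: [-0.4, -0.2, 0.3]
gripper_width: 0.0919
grip_force: 0.0
t41.8 pos [ 0.5113 -0.0291  0.0648] yaw -0.218 w 0.0919 F [-0.4 -0.2  0.3] | cm tool(after turn): [ 0.02 -0.02  0.33] turn 0.000
clock: 42.75
ee_pos: [0.511, -0.0292, 0.0615]
tcp_rot: [3.142, 0.0, -0.218]
contact_force: [-0.1, 0.2, 0.1]
gripper_width: 0.0918
grip_force: 0.0
clock: 43.75
ee_pos: [0.5111, -0.0292, 0.0616]
tcp_rot: [3.142, -0.0, -0.218]
contact_force: [-0.5, 1.0, -0.1]
gripper_width: 0.0673
grip_force: 30.0
t43.8 pos [ 0.5111 -0.0292  0.0616] yaw -0.218 w 0.0673 F [-0.5  1.  -0.1] | cm tool(after turn): [-18.45 -26.35 -13.84] turn 0.000
```

```bash

python3 -m pendant '[[[0,0,-0.5,0],[0,0,-1.5,0],[0,0,-3,0],[0,0,-3.5,0],[-0.5,-1,-2.5,0],[-1.5,-2.5,-1.5,0],[-2.5,-3.5,-0.5,0],[-3,-4,0,0]]]'
python3 -m pendant '[[[-3,-4,0,0],[-3,-4,0,0],[-2.5,-3.5,0,0],[-1.5,-2.2,0,0],[-0.7,-1,0,0],[-0.2,-0.5,0,0],[0,0,0,0],[0,0,0,0]]]'
python3 go.py 0.388 0.2685 0.039
python3 - <<'E'
from h import *
im,d,P=grab("wrist","pics/w4.png")
im,d,P=grab("top")
q=P[280:345,140:210].reshape(-1,3); q=q[(q[:,2]>.04)&(q[:,2]<.066)]; print(len(q),np.median(q,0) if len(q) else 0)
E
```

```text
clock: 44.75
ee_pos: [0.4618, 0.0953, 0.1933]
tcp_rot: [-3.141, -0.003, -0.22]
contact_force: [0.2, 0.1, -0.4]
gripper_width: 0.0675
grip_force: 30.0
clock: 45.75
ee_pos: [0.3886, 0.2654, 0.1915]
tcp_rot: [3.141, -0.0, -0.22]
contact_force: [0.2, 0.2, -0.2]
gripper_width: 0.0676
grip_force: 30.0
t45.8 pos [0.3886 0.2654 0.1915] yaw -0.220 w 0.0676 F [ 0.2  0.2 -0.2] | cm tool(after turn): [-0.13 -0.29 15.25] turn 0.000
0 0
```

View pics/w4.png

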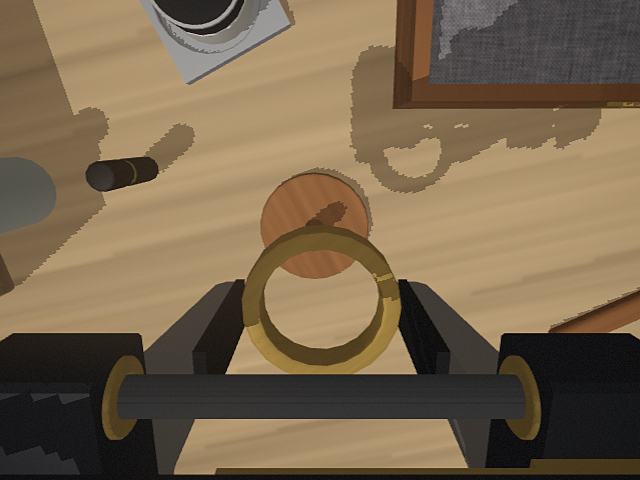

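The bangle is held level at (322,300). The stand base is at (315,225), with the post below the ring's axis by calibration. I'll lower it.

```bash

python3 -m pendant '[[[-0.1,-0.25,1.5,0],[0,0,2.5,0],[0,0,3,0],[0,0,2.5,0],[0,0,2,0],[0,0,1.5,0],[0,0,0.8,0],[0,0,0.3,0]]]'
python3 -m pendant '[[[0,0,0.3,0],[0,0,0.3,0],[0,0,0.2,0],[0,0,0.2,0],[0,0,0.1,0],[0,0,0,0],[0,0,0,0],[0,0,0,0]]]'
python3 go.py 0.388 0.2685 0.0386
```

```text
clock: 46.85
ee_pos: [0.3876, 0.2692, 0.0502]
tcp_rot: [3.141, 0.0, -0.218]
contact_force: [-0.0, 0.1, 0.1]
gripper_width: 0.0677
grip_force: 30.0
clock: 47.85
ee_pos: [0.3877, 0.2691, 0.0396]
tcp_rot: [-3.142, -0.0, -0.218]
contact_force: [0.2, -0.1, -0.5]
gripper_width: 0.0676
grip_force: 30.0
t47.9 pos [0.3877 0.2691 0.0396] yaw -0.218 w 0.0676 F [ 0.2 -0.1 -0.5] | cm tool(after turn): [0.04 0.05 0.1 ] turn 0.000
```

```bash

python3 -m pendant '[[[0,0,0.1,0],[0,0,0.05,0],[0,0,0,0],[0,0,0,0],[0,0,0,0],[0,0,0,0],[0,0,0,0],[0,0,0,0]]]'
python3 -m pendant '[[[0,0,0,0],[0,0,0,0],[0,0,0,0],[0,0,0,0],[0,0,-1,0],[0,0,-3,0],[0,0,-5,0],[0,0,-5,0]]]' -1
python3 -m pendant '[[[0,0,-2,0],[-1,3,-2,0],[-1,6,0,0],[-1,6,0,0],[0,6,0,0],[0,6,0,0],[0,5,0,0],[0,3,0,0]]]'
python3 - <<'E'
from h import *
im,d,P=grab("side"); a=im[150:480,150:520]
im2,d,P=grab("top")
b=cv2.resize(im2[120:360,120:520],(740,444))
cv2.imwrite("pics/f.png",np.vstack([cv2.resize(a,(370,330))[:150] if 0 else b])[:,:,::-1])
cv2.imwrite("pics/f2.png",cv2.resize(a,(740,590),interpolation=3)[:,:,::-1])
q=P[285:340,145:205].reshape(-1,3)
for z0,z1 in[(.008,.018),(.022,.034),(.045,.066)]:
    k=q[(q[:,2]>z0)&(q[:,2]<z1)]; print(z0,len(k),np.median(k,0).round(4),cv2.minEnclosingCircle((k[:,:2]*1000).astype(np.float32)))
for n,(u,v) in dict(L=(162,216),S=(465,218),M=(478,329)).items():
    q=P[v-25:v+25,u-25:u+25].reshape(-1,3); q=q[q[:,2]>.03]; print(n,np.median(q,0).round(4))
E
```

```text
clock: 48.85
ee_pos: [0.3878, 0.2691, 0.0385]
tcp_rot: [3.141, -0.0, -0.218]
contact_force: [-1.3, -1.1, 5.6]
gripper_width: 0.0677
grip_force: 30.0
clock: 49.85
ee_pos: [0.3874, 0.269, 0.18]
tcp_rot: [3.142, 0.0, -0.218]
contact_force: [0.8, -0.7, -0.2]
gripper_width: 0.0923
grip_force: 0.0
clock: 50.85
ee_pos: [0.2817, -0.0678, 0.2187]
tcp_rot: [-3.141, -0.002, -0.221]
contact_force: [1.2, 0.5, -0.1]
gripper_width: 0.0921
grip_force: 0.0
0.008 1120 [0.388  0.2665 0.0125] ((388.0264587402344, 269.8280029296875), 44.95864486694336)
0.022 486 [0.3878 0.2676 0.028 ] ((387.6495361328125, 267.832275390625), 34.145240783691406)
0.045 75 [0.388  0.2676 0.057 ] ((388.3255615234375, 270.5213928222656), 8.405611991882324)
L [0.569  0.3028 0.054 ]
S [ 0.5841 -0.301   0.0442]
M [ 0.3658 -0.3178  0.0486]
```

View pics/f2.png

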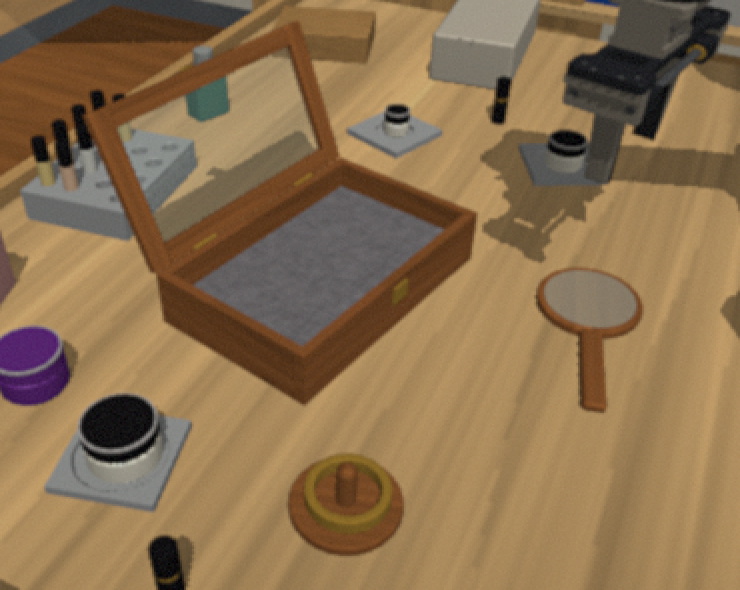

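The bangle lies flat on the base around the post (347,495), top at 28 mm. The jars are seated, with tops at 54, 48.6 and 44 mm. The lid is open and the robot is clear of everything.

```bash
python3 -m pendant '[[[0,0,0,0],[0,0,0,0],[0,0,0,0],[0,0,0,0],[0,0,0,0],[0,0,0,0],[0,0,0,0],[0,0,0,0]]]'; python3 -c "from cell import ctrl; print(ctrl.finish_job())"
```

```text
clock: 51.95
ee_pos: [0.2826, -0.0661, 0.2181]
tcp_rot: [3.142, 0.0, -0.218]
contact_force: [0.0, -0.4, -0.5]
gripper_width: 0.0921
grip_force: 0.0
the job is handed in; nothing more can be done
None
```

The job is done and was handed in at about 52 s: each jar stands in its own well, the lid stays open by itself, and the bangle lies flat over the post of the stand.

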